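Wedge the chair-back frame up to the bridge gauge

TASK

Take the long wooden wedge and slide it, thin end first and flat on the bench, under the middle of the front rail of the cane chair-back frame, until the rail has risen to the foot of the bridge gauge and bears snugly up against it, then let go so that the wedge holds it there. Push gently by feel: snug means about 10 N between rail and foot, at least 5 N once let go and never more than 20 N. Raise the frame with the wedge only, without touching the frame or the bridge with the robot, and leave the other things on the bench where they are.

Things in the scene. Friction and masses are not known exactly. Their poses are not given: they have to be found in the camera images.
- wedge: Long plain hardwood wedge lying flat, 190 long x 36 wide, about 120 g; not the 85 mm one. Its top is one flat slope, 1 in 7: 7 mm high at the thin end, 34 at the thick end; vertical sides. Origin: centre of its underside; +x points to the thin end, y across, z up. Let go under load, it stays put by friction.
- wedge_tip (a point): Bottom edge of the long wedge's thin end, middle of its width: 95 mm along +x from the wedge's origin.
- wedge_grip (a point): Good place to grip the long wedge across its 36 mm width: 75 mm from its origin towards the thick end (20 mm from the thick end, 170 mm from the thin end), 18 mm above its underside; the wedge is 31 mm high there.
- jig: Fixed plywood jig holding the frame. Origin: on the bench, below the middle of the near edge of the frame's front rail. +x points level to the jig's back: push the wedge this way. Two rests 14 high carry the rail's ends, with 132 mm of bare bench free between them.
- frame: Loose chair-back frame of pale wood and cane lattice, 240 (x) x 200 (y) x 18 thick, about 0.6 kg, lying level in the jig, underside 14 mm above the bench. Origin: underside, middle of the front rail's near edge; x to the back rail, z up. Rails 28 wide. The wedge begins to lift it with its thin end about 49 mm past the near edge.
- rail_edge (a point): Top of the front rail's near edge, middle of the frame's width: the place that must rise to the bridge's foot. The back rail lies on a ledge against a 40 mm high backstop of the jig, so the frame cannot be pushed away and tilts up about its back edge.
- bridge: Fixed aluminium bridge gauge over the front rail: posts 135 mm either side of the middle, a crossbar (top 17 mm above the origin) and under it a rigid brass foot 30 wide. Origin: underside of the foot, above the rail's near edge: the height mark, set anew each time 5 to 11 mm above the rail's top at the start.
- bridge_foot (a point): Same point as the bridge's origin. Until the rail meets the foot, pushing the wedge takes only some 3 to 8 N if the tool does not bear down on the wedge (bearing down adds drag); then the push climbs steeply, several N per mm of travel, and is roughly the earlier push plus 1.2 to 1.8 times the force on the foot.
- stub_wedge: Bystander: short thin wooden wedge, 85 x 36, 15 high at most.
- hammer: Bystander: hammer.
- screwdriver: Bystander: screwdriver.
- sanding_block: Bystander: cork sanding block 100 x 60 x 35.
- burnisher: Bystander: standing turned wooden handle, 140 tall.
Not all that is in view belongs to the job. Of the things shaped like the wedge, the wooden one is meant.

How it is judged:
By the outcome, as a careful person would: the job done as asked, in the order asked, and still so for the second after the job is handed in, with the robot touching nothing.
It also fails if it takes over 72 s, if anything falls off the work surface, if the arm or the gripper's body presses on something with over 40 N, if the wrist force passes 120 N, or if a joint passes its speed limit or range.

ROBOT

A 7-joint arm with a two-finger parallel gripper is mounted at the origin on the work surface. World frame = base frame: x ahead of the robot, y to its left, z up, the work surface at z = 0. Lengths are in m, angles in rad, forces in N, time in s.
With the tool pointing down it reaches from about 0.35 to 0.9 m from the base axis. Payload 19.9 kg.
Tool frame: the origin (TCP) lies midway between the tips of the shut fingers; the grasp point (between the pads) lies 19 mm behind it; z points along the fingers, y is the line along which they close (so a half turn about z gives the same grasp; the last joint's range is limited). The gripper opens to 85 mm and grips with 20 to 120 N. Pads are 22 mm wide; open, the fingers measure 114 mm over their backs; the gripper's body (76 mm by 85 mm) begins 54 mm behind the grasp point. The pads swing forward as they close: fully open they stand 13 mm farther back than shut.
Start: joints at [1.204, 0.417, -0.01, 1.614, 0.005, 1.111, -0.053], TCP at [0.2, -0.592, 0.231] pointing down, gripper open.
Joint ranges: [-2.81, 2.81], [-0.39, 2.02], [-1.27, 1.25], [0.06, 2.57], [-1.19, 4.33], [0.19, 2], [-2.82, 2.82]. Speed limits (rad/s): [1.89, 1.89, 2.39, 2.39, 3.01, 3.01, 3.01].

INTERFACE

Orientations are given as a unit quaternion [w, x, y, z].
In Python, from workcell import robot gives the robot as it stands.
- The arm moves only by the shell command python3 -m handwheel 'ROWS' [OPENING] [FORCE]. ROWS is JSON, one flat list of numbers, 4 for each row, row after row: the shift along the tool's x, y, z in mm, then the turn about the tool's z in degrees. A call has 1 to 8 rows; each row is the pose to reach, as a shift and turn from the pose commanded when the call began, along the tool's axes at that moment; what a row does not reach only later rows make up. A row lasts 1/8 s, in which the tool goes at most 62.5 mm and 10.7 degrees, less where a joint would pass 70% of its speed; a pose out of reach is approached as far as the arm can. A call with a gripper value outside its range is refused whole. OPENING is the opening, from 0 (shut) to 1 (fully open), set as the call begins (- or left out, the last holds). The fingers move at their own pace and stop on an object; FORCE is the grip in N (left out, the last holds). Time passes only in rows, so rows that repeat a pose let the fingers close. It gives the time, the measured TCP pose, the force, the opening and the grip force at its end, in the units of the state.
- robot.observe(): the state, without advancing time (a new reading comes with each control period).
- robot.capture(name): name is "scene" or "top" or "wrist"; returns the picture (420x560x3 uint8, red, green, blue); there is no depth.
- robot.camera_info(name): a dict with "fx", "fy", "cx", "cy" (pixels), "k1" (the pictures are not rectified: a ray, as slopes to the right and down, at radius r is drawn at 1 + k1 r^2 times it, then the intrinsics apply), "rvec" (rotation vector, rad) and "tvec" (3), from world to camera coordinates, as OpenCV has them; the wrist camera has in their place "hand_eye" (4x4, takes a point from camera to tool coordinates, whose origin is the TCP and whose axes are the flange's). Camera axes: x right, y down, z forward; pixel columns grow to the right and rows downward; lengths in m; the calibration is good to about 2 mm. A picture is of the moment at which its call begins: read the wrist's pose just before it. camera_info takes no time and is no camera call.
- robot.finish_job(): hands the job in; it is judged then, once.
The state is a dict: "clock": time; "joints": joint angles; "dq": joint speeds; "joint_torque": joint torques, N m; "ee_pos": TCP position; "ee_rot": TCP orientation; "force": force on the tool from outside, world axes, zero at the start; "wrist_torque": the same for the moment, N m; "grip_width": finger opening in m; "gripper_force": force on a finger pad.
Only numpy, scipy, OpenCV 4.12 (cv2) and the standard library are available. Lean on these libraries where they do the work, as an engineer would, in place of code of your own. Each camera call takes 0.05 s, during which the arm holds its last target. There are 200 camera calls.

## Working session

There is one attempt and no reset: what is moved stays moved. The work goes in short steps, Python scripts to look and compute and a shell command to move; the robot and the scene stay as the last step left them, time stands still between calls to the robot, and variables do not carry over. Pictures are saved under pics/ and viewed, at most 10 in all, crops included, and the job is handed in when it is done.

```bash
mkdir -p pics; ls; cat > h.py <<'E'
import numpy as np, cv2, json
from scipy.spatial.transform import Rotation as R
from workcell import robot
def save(n,img): cv2.imwrite('pics/'+n,cv2.cvtColor(img,cv2.COLOR_RGB2BGR))
def campose(name,st=None):
    i=robot.camera_info(name)
    if name=='wrist':
        q=st['ee_rot']; T=np.eye(4); T[:3,:3]=R.from_quat([q[1],q[2],q[3],q[0]]).as_matrix(); T[:3,3]=st['ee_pos']
        T=T@np.array(i['hand_eye']); return i,T[:3,:3],T[:3,3]
    Rm=R.from_rotvec(np.ravel(i['rvec'])).as_matrix(); return i,Rm.T,-Rm.T@np.ravel(i['tvec'])
def ray(name,px,st=None):
    i,Rm,c=campose(name,st)
    K=np.array([[i['fx'],0,i['cx']],[0,i['fy'],i['cy']],[0,0,1.]])
    p=cv2.undistortPoints(np.array(px,float).reshape(-1,1,2),K,np.array([i['k1'],0,0,0.]))[:,0]
    d=np.c_[p,np.ones(len(p))]@Rm.T
    return c,d
def onz(name,px,z,st=None):
    c,d=ray(name,px,st); z=np.asarray(z,float)
    return c+d*((z-c[2])/d[:,2])[:,None]
E
python3 - <<'E'
from h import *
for n in('scene','top'):
    save(n+'0.png',robot.capture(n)); i,Rm,c=campose(n); print(n,c,Rm[:,2],i['fx'],i['k1'])
s=robot.observe(); print(s['ee_pos'],s['ee_rot'],s['force'],s['clock'],np.array(robot.camera_info('wrist')['hand_eye']).round(3))
E
```

```text
pics
scene [1.31883913 0.73482811 0.82416555] [-0.61696894 -0.53604968 -0.57619448] 459.490718118115 -0.07574262966520487
top [0.41156624 0.0231716  1.22208444] [ 0.05956399 -0.0245735  -0.99792198] 409.65085030783837 -0.10559515177021184
[ 0.19991559 -0.59181914  0.23072474] [-5.50534117e-04  9.86763172e-01  1.62166959e-01 -1.32314608e-04] [-0.04956288 -0.58057223 -0.3291097 ] 0.1 [[-0.001 -0.957 -0.29   0.074]
 [ 1.    -0.001 -0.    -0.   ]
 [-0.    -0.29   0.957 -0.142]
 [ 0.     0.     0.     1.   ]]
```

View pics/top0.png

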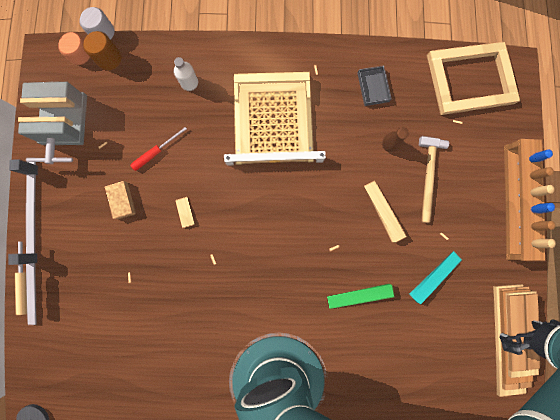

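View pics/scene0.png

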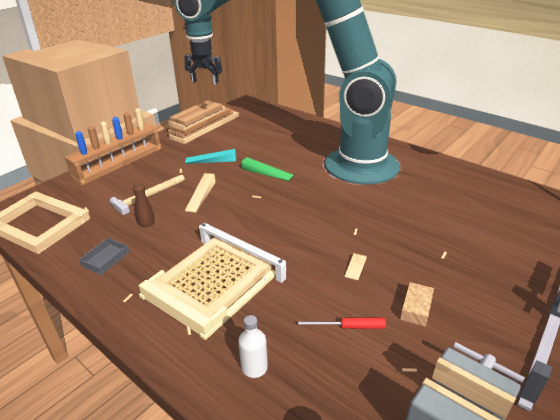

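Top view: candidates are the long wooden wedge (385,212), stub (185,212), green wedge (361,297) and cyan wedge (436,278). By description I choose (385,212). The frame is at (275,115) and the bridge at (275,157). Next is one close crop to check it.

```bash
python3 - <<'E'
from h import *
t=cv2.cvtColor(cv2.imread('pics/top0.png'),cv2.COLOR_BGR2RGB); s=cv2.cvtColor(cv2.imread('pics/scene0.png'),cv2.COLOR_BGR2RGB)
up=lambda a:cv2.resize(a,(400,300),interpolation=cv2.INTER_CUBIC)
save('crop.png',np.vstack([np.hstack([up(t[172:247,340:440]),up(t[137:182,215:335])]),np.hstack([up(s[160:220,160:240]),up(s[210:300,180:300])])]))
hsv=cv2.cvtColor(t,cv2.COLOR_RGB2HSV)
m=cv2.inRange(hsv,(12,40,120),(32,190,255))
n,l,st,c=cv2.connectedComponentsWithStats(m)
k=l[212,385]; cs,_=cv2.findContours((l==k).astype(np.uint8),0,2)
q=cv2.approxPolyDP(max(cs,key=cv2.contourArea),4,True)[:,0]; print('quad',q.tolist(), cv2.minAreaRect(max(cs,key=cv2.contourArea)))
print(onz('top',q,0.034)*1000)
print('bar ends top z.05', onz('top',[[227,158],[323,156]],0.055)*1000)
print('frame corners z.03', onz('top',[[235,74],[312,73],[237,150],[314,148]],0.03)*1000)
E
```

```text
quad [[374, 180], [364, 187], [395, 242], [406, 236]] ((384.70001220703125, 210.89999389648438), (64.8459701538086, 15.652474403381348), 63.43495178222656)
[[ 599.35727647 -273.79370649   34.        ]
 [ 577.80038006 -243.80800162   34.        ]
 [ 417.14436549 -337.05325838   34.        ]
 [ 435.24642826 -370.26354779   34.        ]]
bar ends top z.05 [[ 651.12900369  158.32873979   55.        ]
 [ 662.80169053 -118.92904628   55.        ]]
frame corners z.03 [[914.51289338 145.23630357  30.        ]
 [923.54814608 -87.23708969  30.        ]
 [680.72671793 132.41230261  30.        ]
 [691.61372212 -95.02070178  30.        ]]
```

View pics/crop.png

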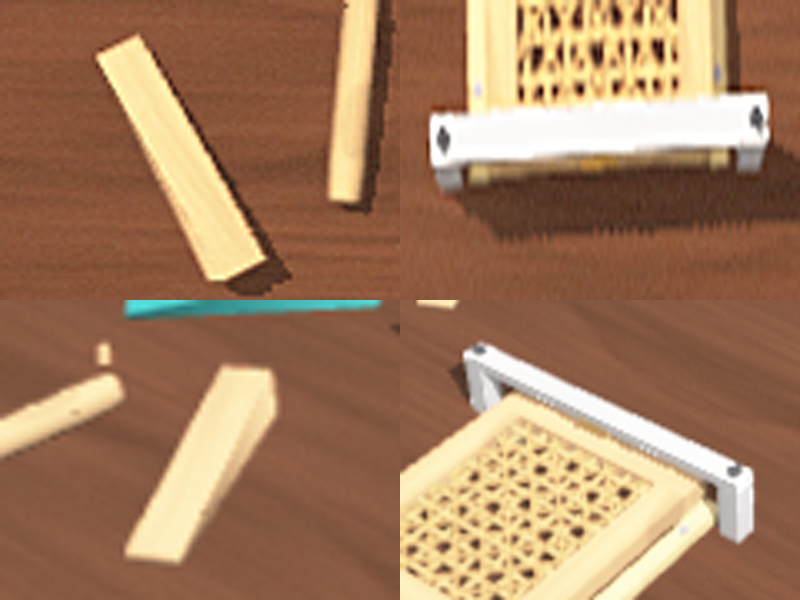

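The crop confirms it: the thin end of the long wedge is at top px (369,183), pointing away from the robot, and the thick end is at (400,239). Moving to hover over the grip point.

```bash
python3 -m handwheel '[50,-25,0,-2, 100,-50,0,-4, 155,-78,0,-6, 205,-104,0,-8, 260,-130,0,-10, 310,-157,0,-11.5, 310,-157,0,-11.5, 310,-157,0,-11.5]' 1
python3 - <<'E'
from h import *
s=robot.observe(); im=robot.capture('wrist'); save('w1.png',im); json.dump({k:np.ravel(s[k]).tolist() for k in('ee_pos','ee_rot')},open('s1.json','w'))
hsv=cv2.cvtColor(im,cv2.COLOR_RGB2HSV); m=cv2.inRange(hsv,(12,40,120),(32,190,255))
m=cv2.morphologyEx(m,cv2.MORPH_OPEN,np.ones((5,5)))
cs,_=cv2.findContours(m,0,2)
for c in sorted(cs,key=cv2.contourArea)[-3:]: print(cv2.contourArea(c),cv2.approxPolyDP(c,5,True)[:,0].tolist())
E
```

```text
clock: 1.1
ee_pos: [0.4432, -0.3443, 0.231]
ee_rot: [-0.0, 0.966, 0.26, -0.0]
force: [-0.8, -0.5, -0.6]
grip_width: 0.0855
gripper_force: 0.0
3539.5 [[559, 232], [490, 306], [534, 336], [553, 321], [537, 303], [559, 311]]
5674.5 [[510, 5], [499, 2], [360, 167], [353, 178], [358, 187], [370, 191], [508, 26], [514, 17]]
6476.0 [[271, 11], [262, 193], [295, 195], [304, 14]]
```

View pics/w1.png

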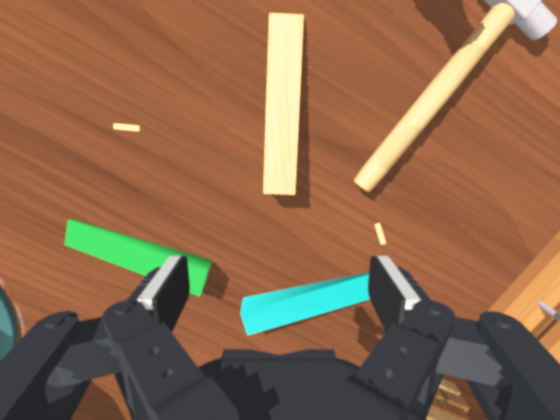

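The wrist view shows the wedge from thick end (279,194) to thin end (287,12), with the hammer handle to its right. Locating it in tool axes.

```bash
python3 - <<'E'
from h import *
s=json.load(open('s1.json'))
P=onz('wrist',[[271,11],[304,14],[262,193],[295,195]],[.007,.007,.034,.034],s)*1000
thin=(P[0]+P[1])/2; thick=(P[2]+P[3])/2; d=(thin-thick)[:2]; L=np.hypot(*d); u=d/L
print(P.round(1),'L',L,'yaw',np.degrees(np.arctan2(u[1],u[0])), 'w',np.hypot(*(P[0]-P[1])[:2]),np.hypot(*(P[2]-P[3])[:2]))
c=(thin+thick)[:2]/2; g=c-75*u; q=s['ee_rot'];M=R.from_quat([q[1],q[2],q[3],q[0]]).as_matrix()
print('grip',g,'tool yaw',np.degrees(np.arctan2(M[1,0],M[0,0])),'tool dxy',M.T[:2,:2]@(g-np.array(s['ee_pos'][:2])*1000))
E
```

```text
[[ 589.7 -249.8    7. ]
 [ 604.7 -281.4    7. ]
 [ 418.5 -336.5   34. ]
 [ 435.4 -370.4   34. ]] L 191.55394188457066 yaw 27.28614103084427 w 34.994085104370235 37.89463496690315
grip [ 445.41696359 -343.90477214] tool yaw 30.162517618175787 tool dxy [2.16139164 0.78850707]
```

```bash
python3 -m handwheel '[2,1,50,3, 2,1,100,3, 2,1,150,3, 2,1,190,3, 2,1,215,3, 2,1,229,3, 2,1,229,3]' 1
python3 - <<'E'
from h import *
save('w2.png',robot.capture('wrist'))
E
python3 -m handwheel '[0,0,0,0, 0,0,0,0, 0,0,0,0, 0,0,0,0, 0,0,0,0, 0,0,0,0]' 0.3 40
```

```text
clock: 2.02
ee_pos: [0.4451, -0.3443, 0.0019]
ee_rot: [-0.0, 0.972, 0.234, -0.0]
force: [-0.2, 0.1, 1.0]
grip_width: 0.085
gripper_force: 0.0
clock: 2.82
ee_pos: [0.446, -0.3442, 0.0029]
ee_rot: [0.0, 0.972, 0.235, 0.0]
force: [-2.0, 1.3, 8.7]
grip_width: 0.0354
gripper_force: 40.2
```

View pics/w2.png

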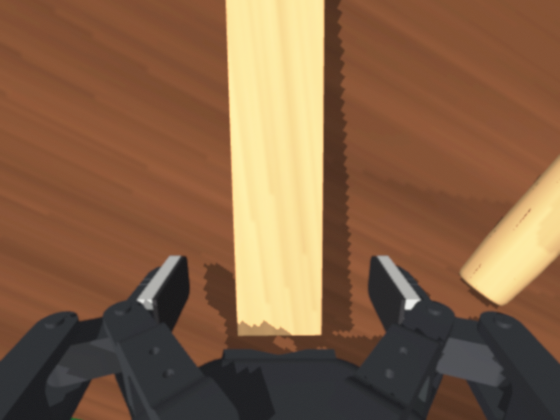

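```bash
python3 -m handwheel '[0,0,-15,0, 10,-22,-35,0, 33,-74,-35,4, 57,-127,-35,8, 82,-183,-35,13, 106,-237,-35,18, 128,-285,-35,22, 145,-323,-35,24.7]'
python3 -m handwheel '[0,0,0,0, 0,0,0,0]'
python3 - <<'E'
from h import *
s=robot.observe(); t=robot.capture('top'); sc=robot.capture('scene'); print(s['ee_pos'],s['ee_rot'])
save('t3.png',t); save('sc3.png',sc)
up=lambda a,w,h:cv2.resize(a,(w,h),interpolation=cv2.INTER_CUBIC)
save('crop3.png',np.hstack([up(t[140:240,225:330],420,400),up(sc[180:300,180:300],380,400)]))
E
```

```text
clock: 3.82
ee_pos: [0.4272, 0.0118, 0.0382]
ee_rot: [-0.0, 1.0, 0.021, 0.0]
force: [1.1, -0.8, -0.6]
grip_width: 0.0351
gripper_force: 40.3
clock: 4.08
ee_pos: [0.4275, 0.0092, 0.0378]
ee_rot: [0.0, 1.0, 0.022, 0.0]
force: [-0.1, -0.3, -1.7]
grip_width: 0.0354
gripper_force: 40.3
[0.42747138 0.00919348 0.03780851] [6.24167801e-05 9.99763822e-01 2.17306088e-02 2.76521464e-04]
```

View pics/crop3.png

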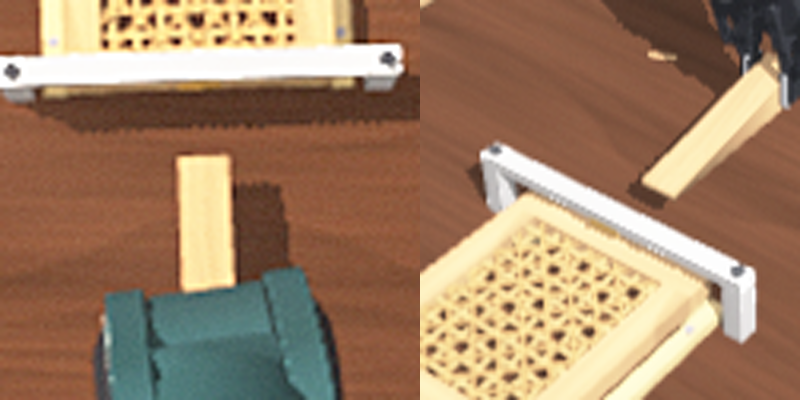

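```bash
python3 - <<'E'
from h import *
f=lambda p:[225+p[0]/4,140+p[1]/4]
b=onz('top',[f((11,71)),f((388,60))],.057)*1000
d=(b[1]-b[0])[:2]; u=np.array([-d[1],d[0]])/np.hypot(*d); m=b.mean(0)[:2]
print('bolts',b.round(1),np.hypot(*d),'jig yaw',np.degrees(np.arctan2(u[1],u[0])))
c=onz('top',[f((45,94)),f((352,84))],.032)*1000; print('rail near corners',c.round(1), np.hypot(*(c[1]-c[0])[:2]))
zt=.038-.001; s=robot.observe(); g=np.array(s['ee_pos'])*1000
t=onz('top',[f((177,155)),f((232,155)),f((181,290)),f((235,288))],[.042,.042,.055,.055])*1000; print('wedge',t.round(1))
tm=t[:2].mean(0)[:2]; bm=t[2:].mean(0)[:2]; w=tm-bm; print('wedge yaw',np.degrees(np.arctan2(w[1],w[0])))
lat=lambda p:(u[0]*(p-m)[1]-u[1]*(p-m)[0])
print('lateral tip',lat(tm),'grip',lat(g[:2]),'edge-along: bolts->corners', u@(c.mean(0)[:2]-m),lat(c.mean(0)[:2]),'tip to edge',u@(c.mean(0)[:2]-tm))
E
```

```text
bolts [[ 651.5  156.    57. ]
 [ 665.2 -115.8   57. ]] 272.0638905888015 jig yaw 2.8975832846141323
rail near corners [[639.9 133.4  32. ]
 [652.1 -92.2  32. ]] 225.91569800234325
wedge [[595.   35.6  42. ]
 [595.8  -4.4  42. ]
 [495.9  30.8  55. ]
 [498.   -7.8  55. ]]
wedge yaw 2.377739485290596
lateral tip -1.3151933941629865 grip 0.10178000103124063 edge-along: bolts->corners -12.320899145058139 1.0974660932772535 tip to edge 50.78691026582751
```

```bash
python3 -m handwheel '[0,1,15,-0.5, 0,1,30,-0.5, 0,1,33.5,-0.5, 0,1,33.5,-0.5]'
```

```text
clock: 4.68
ee_pos: [0.4269, 0.0085, 0.0031]
ee_rot: [-0.0, 1.0, 0.026, -0.001]
force: [0.0, 0.3, -1.1]
grip_width: 0.0357
gripper_force: 40.4
```

```bash
python3 -m handwheel '[0,0,0.6,0, 15,0,0.6,0, 30,0,0.6,0, 45,0,0.6,0, 60,0,0.6,0, 75,0,0.6,0, 85,0,0.6,0, 85,0,0.6,0]'
```

```text
clock: 5.68
ee_pos: [0.5126, 0.013, 0.0031]
ee_rot: [-0.0, 1.0, 0.026, 0.0]
force: [-0.1, -0.2, -1.0]
grip_width: 0.0353
gripper_force: 40.4
```

```bash
python3 -m handwheel '[0,0,0.5,0, 0,0,0.5,0]'; python3 -m handwheel '[0,0,0.5,0, 0,0,0.5,0]'
```

```text
clock: 5.92
ee_pos: [0.5118, 0.0129, 0.0027]
ee_rot: [-0.0, 1.0, 0.026, -0.0]
force: [-0.2, 0.7, -0.4]
grip_width: 0.0356
gripper_force: 40.4
clock: 6.18
ee_pos: [0.5118, 0.013, 0.0026]
ee_rot: [0.0, 1.0, 0.026, -0.0]
force: [-6.2, 0.2, 11.3]
grip_width: 0.0354
gripper_force: 42.0
```

```bash
python3 -m handwheel '[0,0,-0.4,0, 5,0,-0.4,0, 10,0,-0.4,0, 10,0,-0.4,0]'; python3 -m handwheel '[5,0,0,0, 10,0,0,0, 15,0,0,0, 15,0,0,0]'
```

```text
clock: 6.68
ee_pos: [0.5229, 0.0136, 0.0026]
ee_rot: [-0.0, 1.0, 0.026, 0.0]
force: [1.5, 0.7, 1.0]
grip_width: 0.0356
gripper_force: 40.7
clock: 7.18
ee_pos: [0.5366, 0.0142, 0.0026]
ee_rot: [0.0, 1.0, 0.026, -0.001]
force: [-6.2, 0.2, 9.6]
grip_width: 0.0354
gripper_force: 41.8
```

```bash
python3 -m handwheel '[0,0,-0.4,0, 3,0,-0.4,0, 6,0,-0.4,0, 6,0,-0.4,0]'; python3 -m handwheel '[3,0,0,0, 6,0,0,0, 9,0,0,0, 9,0,0,0]'
```

```text
clock: 7.68
ee_pos: [0.5435, 0.0146, 0.0029]
ee_rot: [-0.0, 1.0, 0.026, 0.0]
force: [-0.9, 0.4, -3.3]
grip_width: 0.0355
gripper_force: 40.2
clock: 8.18
ee_pos: [0.5526, 0.0151, 0.003]
ee_rot: [-0.0, 1.0, 0.026, 0.0]
force: [1.0, 0.7, -3.0]
grip_width: 0.0353
gripper_force: 40.2
```

```bash
python3 - <<'E'
from h import *
t=robot.capture('top'); sc=robot.capture('scene')
save('t4.png',t); save('sc4.png',sc)
up=lambda a,w,h:cv2.resize(a,(w,h),interpolation=cv2.INTER_CUBIC)
o=cv2.cvtColor(cv2.imread('pics/sc3.png'),cv2.COLOR_BGR2RGB)
save('crop4.png',np.hstack([up(o[210:300,180:290],400,330),up(sc[210:300,180:290],400,330)]))
E
```

```text
(no output)
```

View pics/crop4.png

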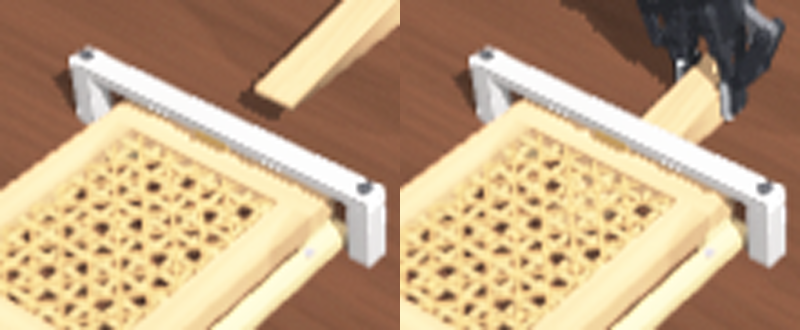

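The view shows the wedge entering centred under the bar; the rail is still clear of the brass foot (crop ~(610,140)). Continuing in small steps.

```bash
python3 -m handwheel '[0,0,0.2,0, 2,0,0.2,0, 4,0,0.2,0, 4,0,0.2,0]'; python3 -m handwheel '[1,0,0,0, 2,0,0,0, 3,0,0,0, 4,0,0,0, 4,0,0,0]'
```

```text
clock: 8.78
ee_pos: [0.5561, 0.0153, 0.0027]
ee_rot: [-0.0, 1.0, 0.026, -0.0]
force: [-2.1, 1.0, -2.3]
grip_width: 0.0355
gripper_force: 40.3
clock: 9.4
ee_pos: [0.5603, 0.0155, 0.0028]
ee_rot: [-0.0, 1.0, 0.026, 0.0]
force: [-1.7, -1.0, -3.1]
grip_width: 0.0349
gripper_force: 40.2
```

```bash
python3 -m handwheel '[0,0,0.2,0, 1,0,0.2,0, 2,0,0.2,0, 2,0,0.2,0]'; python3 -m handwheel '[1,0,0,0, 2,0,0,0, 3,0,0,0, 3,0,0,0]'
```

```text
clock: 9.9
ee_pos: [0.562, 0.0156, 0.0027]
ee_rot: [-0.0, 1.0, 0.026, -0.0]
force: [-4.2, 0.0, 0.9]
grip_width: 0.0358
gripper_force: 40.6
clock: 10.4
ee_pos: [0.5651, 0.0158, 0.0027]
ee_rot: [-0.0, 1.0, 0.026, -0.0]
force: [-4.3, -0.1, 0.9]
grip_width: 0.0356
gripper_force: 40.7
```

Now a clean baseline: about 4 N push with no bearing down. Advancing 2–3 mm at a time.

```bash
python3 -m handwheel '[1,0,0,0, 2,0,0,0, 3,0,0,0, 3,0,0,0]'; python3 -m handwheel '[1,0,0,0, 2,0,0,0, 2,0,0,0]'
```

```text
clock: 10.9
ee_pos: [0.568, 0.0159, 0.0026]
ee_rot: [-0.0, 1.0, 0.026, -0.0]
force: [-4.1, -1.1, 1.6]
grip_width: 0.0354
gripper_force: 40.8
clock: 11.28
ee_pos: [0.57, 0.016, 0.0026]
ee_rot: [-0.0, 1.0, 0.026, -0.0]
force: [-4.7, -0.5, 2.1]
grip_width: 0.0351
gripper_force: 40.8
```

```bash
python3 -m handwheel '[1,0,0,0, 2,0,0,0, 2,0,0,0]'
```

```text
clock: 11.65
ee_pos: [0.572, 0.0161, 0.0026]
ee_rot: [-0.0, 1.0, 0.026, -0.0]
force: [-4.2, -0.5, 1.2]
grip_width: 0.0353
gripper_force: 40.8
```

```bash
python3 -m handwheel '[1,0,0,0, 2,0,0,0, 2,0,0,0]'; python3 -m handwheel '[1,0,0,0, 2,0,0,0, 2,0,0,0]'
```

```text
clock: 12.02
ee_pos: [0.5741, 0.0162, 0.0027]
ee_rot: [-0.0, 1.0, 0.026, -0.0]
force: [-4.5, -0.8, 0.9]
grip_width: 0.0357
gripper_force: 40.8
clock: 12.4
ee_pos: [0.576, 0.0163, 0.0027]
ee_rot: [-0.0, 1.0, 0.026, -0.0]
force: [-4.8, -0.4, 1.7]
grip_width: 0.0357
gripper_force: 40.8
```

```bash
python3 -m handwheel '[1,0,0,0, 2,0,0,0, 2,0,0,0]'
```

```text
clock: 12.78
ee_pos: [0.578, 0.0164, 0.0027]
ee_rot: [-0.0, 1.0, 0.026, -0.0]
force: [-5.0, -0.1, 2.1]
grip_width: 0.0354
gripper_force: 40.8
```

```bash
python3 -m handwheel '[1,0,0,0, 1.5,0,0,0, 1.5,0,0,0]'; python3 -m handwheel '[1,0,0,0, 1.5,0,0,0, 1.5,0,0,0]'
```

```text
clock: 13.15
ee_pos: [0.5794, 0.0165, 0.0026]
ee_rot: [-0.0, 1.0, 0.026, -0.0]
force: [-5.8, -0.8, 2.4]
grip_width: 0.0352
gripper_force: 41.0
clock: 13.52
ee_pos: [0.581, 0.0166, 0.0026]
ee_rot: [-0.0, 1.0, 0.026, -0.0]
force: [-4.8, -0.9, 3.7]
grip_width: 0.0352
gripper_force: 40.9
```

```bash
python3 -m handwheel '[1,0,0,0, 1.5,0,0,0, 1.5,0,0,0]'
```

```text
clock: 13.9
ee_pos: [0.5825, 0.0167, 0.0027]
ee_rot: [-0.0, 1.0, 0.026, -0.0]
force: [-5.9, -0.6, 3.4]
grip_width: 0.0352
gripper_force: 40.9
```

```bash
python3 -m handwheel '[1,0,-0.1,0, 1.5,0,-0.1,0, 1.5,0,-0.1,0]'
```

```text
clock: 14.28
ee_pos: [0.5841, 0.0167, 0.0027]
ee_rot: [-0.0, 1.0, 0.026, -0.0]
force: [-4.6, -0.2, -1.3]
grip_width: 0.0358
gripper_force: 40.6
```

```bash
python3 -m handwheel '[1,0,0,0, 1.5,0,0,0, 1.5,0,0,0]'
```

```text
clock: 14.65
ee_pos: [0.5856, 0.0168, 0.0027]
ee_rot: [-0.0, 1.0, 0.026, 0.0]
force: [-3.3, -0.5, -1.6]
grip_width: 0.0353
gripper_force: 40.5
```

```bash
python3 -m handwheel '[1,0,0,0, 1.5,0,0,0, 1.5,0,0,0]'
```

```text
clock: 15.02
ee_pos: [0.5872, 0.0169, 0.0027]
ee_rot: [-0.0, 1.0, 0.026, 0.0]
force: [-4.1, 0.3, -2.0]
grip_width: 0.0356
gripper_force: 40.5
```

```bash
python3 -m handwheel '[1,0,0,0, 1.5,0,0,0, 1.5,0,0,0]'; python3 -m handwheel '[1,0,0,0, 1.5,0,0,0, 1.5,0,0,0]'
```

```text
clock: 15.4
ee_pos: [0.5887, 0.017, 0.0027]
ee_rot: [-0.0, 1.0, 0.026, 0.0]
force: [-3.7, 0.0, -1.9]
grip_width: 0.0356
gripper_force: 40.4
clock: 15.78
ee_pos: [0.5901, 0.017, 0.0027]
ee_rot: [-0.0, 1.0, 0.026, 0.0]
force: [-2.1, -0.6, -3.0]
grip_width: 0.0353
gripper_force: 40.4
```

```bash
python3 -m handwheel '[1,0,0,0, 1.5,0,0,0, 1.5,0,0,0]'
```

```text
clock: 16.15
ee_pos: [0.5916, 0.0171, 0.0027]
ee_rot: [-0.0, 1.0, 0.026, 0.0]
force: [-2.5, -0.8, -1.6]
grip_width: 0.0357
gripper_force: 40.3
```

```bash
python3 -m handwheel '[1,0,0.1,0, 1.5,0,0.1,0, 1.5,0,0.1,0]'; python3 - <<'E'
from h import *
t=robot.capture('top'); sc=robot.capture('scene')
up=lambda a,w,h:cv2.resize(a,(w,h),interpolation=cv2.INTER_CUBIC)
o=cv2.cvtColor(cv2.imread('pics/sc3.png'),cv2.COLOR_BGR2RGB)
save('crop5.png',np.vstack([up(o[235:275,215:290],560,300),up(sc[235:275,215:290],560,300)]))
E
```

```text
clock: 16.52
ee_pos: [0.5931, 0.0172, 0.0027]
ee_rot: [-0.0, 1.0, 0.026, -0.0]
force: [-4.7, -0.7, 1.5]
grip_width: 0.0357
gripper_force: 40.7
```

View pics/crop5.png

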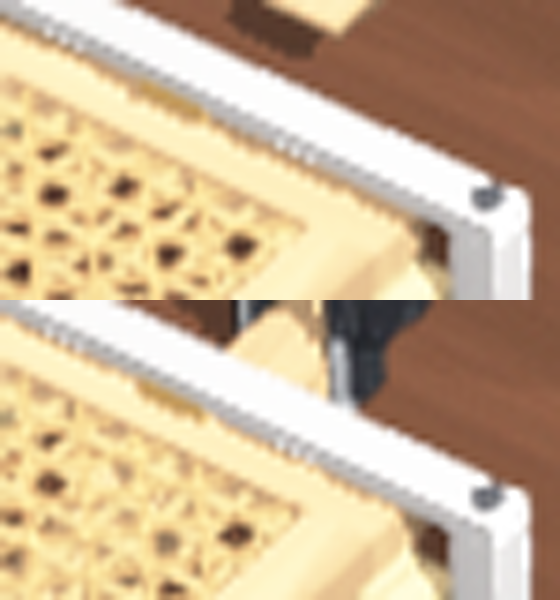

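The rail has clearly risen: its corner went from ~(415,225) to ~(405,215 in the lower half), and the gap under the bar is nearly closed. Continuing in 1 mm steps.

```bash
python3 -m handwheel '[1,0,0,0, 1.5,0,0,0, 1.5,0,0,0]'
```

```text
clock: 17.0
ee_pos: [0.5945, 0.0172, 0.0026]
ee_rot: [-0.0, 1.0, 0.026, -0.0]
force: [-4.9, -0.0, 2.9]
grip_width: 0.0354
gripper_force: 40.9
```

```bash
python3 -m handwheel '[1,0,0,0, 1.5,0,0,0, 1.5,0,0,0]'
```

```text
clock: 17.38
ee_pos: [0.596, 0.0174, 0.0027]
ee_rot: [-0.0, 1.0, 0.026, -0.0]
force: [-4.8, 0.5, 2.8]
grip_width: 0.0355
gripper_force: 40.9
```

```bash
python3 -m handwheel '[1,0,0,0, 1.5,0,0,0, 1.5,0,0,0]'
```

```text
clock: 17.75
ee_pos: [0.5975, 0.0174, 0.0026]
ee_rot: [-0.0, 1.0, 0.026, -0.0]
force: [-5.1, -0.1, 2.7]
grip_width: 0.0356
gripper_force: 40.9
```

```bash
python3 -m handwheel '[1,0,0,0, 1.5,0,0,0, 1.5,0,0,0]'
```

```text
clock: 18.12
ee_pos: [0.599, 0.0175, 0.0026]
ee_rot: [-0.0, 1.0, 0.026, -0.0]
force: [-5.4, -0.1, 1.8]
grip_width: 0.0357
gripper_force: 40.9
```

```bash
python3 -m handwheel '[1,0,0,0, 1.5,0,0,0, 1.5,0,0,0]'
```

```text
clock: 18.5
ee_pos: [0.6006, 0.0176, 0.0027]
ee_rot: [-0.0, 1.0, 0.026, -0.0]
force: [-5.7, -0.4, 2.1]
grip_width: 0.0353
gripper_force: 40.9
```

```bash
python3 -m handwheel '[1,0,0,0, 1,0,0,0]'
```

```text
clock: 18.75
ee_pos: [0.6016, 0.0176, 0.0027]
ee_rot: [-0.0, 1.0, 0.026, -0.0]
force: [-4.3, 0.1, 2.3]
grip_width: 0.0357
gripper_force: 40.8
```

```bash
python3 -m handwheel '[1,0,0,0, 1.5,0,0,0, 1.5,0,0,0]'
```

```text
clock: 19.12
ee_pos: [0.603, 0.0177, 0.0027]
ee_rot: [-0.0, 1.0, 0.026, -0.0]
force: [-5.5, -0.4, 3.2]
grip_width: 0.0354
gripper_force: 40.9
```

```bash
python3 -m handwheel '[1,0,0,0, 1.5,0,0,0, 1.5,0,0,0]'
```

```text
clock: 19.5
ee_pos: [0.6045, 0.0178, 0.0027]
ee_rot: [-0.0, 1.0, 0.026, -0.0]
force: [-5.6, 0.1, 1.5]
grip_width: 0.0354
gripper_force: 40.9
```

```bash
python3 -m handwheel '[1,0,0,0, 1,0,0,0]'
```

```text
clock: 19.75
ee_pos: [0.6056, 0.0178, 0.0026]
ee_rot: [-0.0, 1.0, 0.026, -0.0]
force: [-5.1, 0.1, 1.9]
grip_width: 0.0354
gripper_force: 40.8
```

```bash
python3 -m handwheel '[1,0,0,0, 1.5,0,0,0, 1.5,0,0,0]'
```

```text
clock: 20.12
ee_pos: [0.607, 0.0179, 0.0027]
ee_rot: [-0.0, 1.0, 0.026, -0.0]
force: [-5.1, 0.1, 2.8]
grip_width: 0.0354
gripper_force: 41.0
```

```bash
python3 -m handwheel '[1,0,0,0, 1.5,0,0,0, 1.5,0,0,0]'
```

```text
clock: 20.5
ee_pos: [0.6085, 0.018, 0.0026]
ee_rot: [-0.0, 1.0, 0.026, -0.0]
force: [-6.0, 0.1, 3.5]
grip_width: 0.0354
gripper_force: 40.9
```

```bash
python3 -m handwheel '[1,0,0,0, 1,0,0,0]'
```

```text
clock: 20.75
ee_pos: [0.6096, 0.0181, 0.0027]
ee_rot: [-0.0, 1.0, 0.026, -0.0]
force: [-4.5, -0.1, 3.1]
grip_width: 0.0353
gripper_force: 40.8
```

```bash
python3 -m handwheel '[1,0,0,0, 1.5,0,0,0, 1.5,0,0,0]'
```

```text
clock: 21.12
ee_pos: [0.6107, 0.0181, 0.0027]
ee_rot: [-0.0, 1.0, 0.026, -0.0]
force: [-8.9, -0.2, 5.4]
grip_width: 0.0354
gripper_force: 41.3
```

```bash
python3 -m handwheel '[1,0,0,0, 1.5,0,0,0, 1.5,0,0,0]'
```

```text
clock: 21.5
ee_pos: [0.6112, 0.0181, 0.0026]
ee_rot: [0.0, 1.0, 0.026, -0.001]
force: [-16.7, -0.9, 13.1]
grip_width: 0.0352
gripper_force: 42.2
```

```bash
python3 -m handwheel '[1,0,0,0, 1,0,0,0]'
```

```text
clock: 21.75
ee_pos: [0.6117, 0.0181, 0.0026]
ee_rot: [0.0, 1.0, 0.026, -0.002]
force: [-21.3, -0.4, 17.4]
grip_width: 0.0353
gripper_force: 42.7
```

Contact: push is climbing steeply. Relieving the bearing-down to get a clean reading.

```bash
python3 -m handwheel '[0,0,-0.3,0, 0,0,-0.3,0]'
```

```text
clock: 22.0
ee_pos: [0.6117, 0.0181, 0.0027]
ee_rot: [0.0, 1.0, 0.026, -0.002]
force: [-18.4, -0.9, 11.3]
grip_width: 0.0352
gripper_force: 41.9
```

```bash
python3 -m handwheel '[0,0,-0.4,0, 0,0,-0.4,0]'
```

```text
clock: 22.25
ee_pos: [0.6117, 0.0181, 0.0026]
ee_rot: [0.0, 1.0, 0.026, -0.002]
force: [-15.0, -0.3, 3.7]
grip_width: 0.0353
gripper_force: 40.9
```

```bash
python3 -m handwheel '[0.5,0,-0.1,0, 0.5,0,-0.1,0]'
```

```text
clock: 22.5
ee_pos: [0.6118, 0.0182, 0.0026]
ee_rot: [0.0, 1.0, 0.026, -0.002]
force: [-17.0, -0.7, 4.3]
grip_width: 0.0355
gripper_force: 41.1
```

```bash
python3 -m handwheel '[0.7,0,-0.1,0, 0.7,0,-0.1,0]'
```

```text
clock: 22.75
ee_pos: [0.6121, 0.0182, 0.0026]
ee_rot: [0.0, 1.0, 0.026, -0.003]
force: [-20.7, -0.7, 6.2]
grip_width: 0.0356
gripper_force: 41.4
```

```bash
python3 -m handwheel '[-1,0,-0.2,0, -1.5,0,-0.2,0, -1.5,0,-0.2,0]'
```

```text
clock: 23.12
ee_pos: [0.612, 0.0182, 0.0027]
ee_rot: [-0.0, 1.0, 0.026, -0.001]
force: [-6.9, -0.6, -9.6]
grip_width: 0.0351
gripper_force: 41.0
```

```bash
python3 -m handwheel '[-0.3,0,0.35,0, -0.3,0,0.35,0]'
```

```text
clock: 23.38
ee_pos: [0.6121, 0.0182, 0.0027]
ee_rot: [-0.0, 1.0, 0.026, -0.001]
force: [-6.6, 0.0, -5.3]
grip_width: 0.0355
gripper_force: 41.7
```

```bash
python3 -m handwheel '[-0.3,0,0.3,0, -0.3,0,0.3,0]'
```

```text
clock: 23.62
ee_pos: [0.612, 0.0182, 0.0027]
ee_rot: [-0.0, 1.0, 0.026, -0.001]
force: [-6.2, -0.2, -2.3]
grip_width: 0.0355
gripper_force: 42.1
```

```bash
python3 -m handwheel '[0,0,0,0, 0,0,0,0, 0,0,0,0, 0,0,0,0]' 0.75; python3 - <<'E'
from h import *
sc=robot.capture('scene'); save('sc6.png',sc)
up=lambda a,w,h:cv2.resize(a,(w,h),interpolation=cv2.INTER_CUBIC)
save('crop6.png',up(sc[190:275,180:290],770,595))
E
```

```text
clock: 24.12
ee_pos: [0.6128, 0.0182, 0.0031]
ee_rot: [-0.0, 1.0, 0.026, 0.0]
force: [-0.7, 0.3, 0.5]
grip_width: 0.064
gripper_force: 0.0
```

View pics/crop6.png

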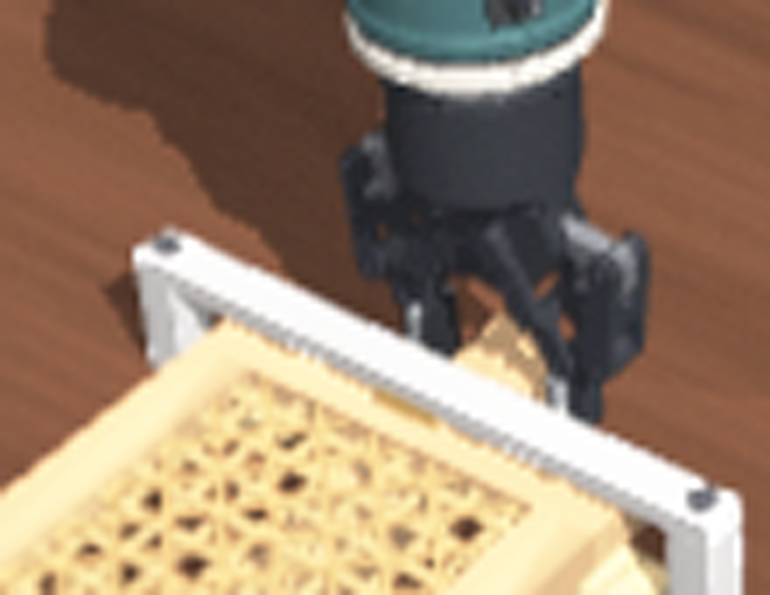

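The rail bears on the brass foot (410,405) and the fingers are clear of the wedge. Retracting.

```bash
python3 -m handwheel '[0,0,-10,0, 0,0,-30,0, 0,0,-60,0, -20,0,-100,0, -60,0,-130,0, -100,0,-150,0, -100,0,-150,0]'; python3 - <<'E'
from h import *
sc=robot.capture('scene'); t=robot.capture('top')
o=cv2.cvtColor(cv2.imread('pics/sc6.png'),cv2.COLOR_BGR2RGB)
d=np.abs(sc[235:300,200:275].astype(int)-o[235:300,200:275]); print('rail region diff',d.mean(),d.max())
up=lambda a,w,h:cv2.resize(a,(w,h),interpolation=cv2.INTER_CUBIC)
save('crop7.png',np.hstack([up(sc[190:275,180:290],400,309),up(t[130:215,220:330],400,309)]))
E
```

```text
clock: 25.05
ee_pos: [0.5118, 0.0128, 0.1561]
ee_rot: [0.0, 1.0, 0.026, 0.002]
force: [0.8, 0.6, 0.7]
grip_width: 0.0638
gripper_force: 0.0
rail region diff 4.401641025641026 206
```

View pics/crop7.png

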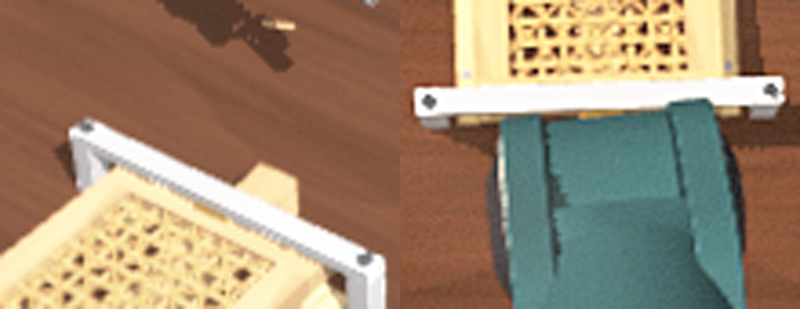

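The wedge stays under the rail at (270,190), the rail is up at the foot at (210,205), and the robot is clear. Handing in.

```bash
python3 -c "
from workcell import robot
print(robot.finish_job())"
```

```text
the job is handed in; nothing more can be done
None
```

I slid the long wedge under the middle of the front rail until the rail met the bridge foot, let go, backed the robot clear and handed the job in at about 25 s; I estimate 8–12 N on the foot from the push force, but did not measure it again after letting go.

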